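Gauge the pole collars and hold the good one in the screwing jig

ROBOT

A 6-joint arm with a two-finger parallel gripper is mounted at the origin on the work surface. World frame = base frame: x ahead of the robot, y to its left, z up, the work surface at z = 0. Lengths are in m, angles in rad, forces in N, time in s.
With the tool pointing down it reaches from about 0.425 to 0.95 m from the base axis. Payload 14.7 kg.
Tool frame: the origin (TCP) lies on the centre line of the jaws, within the pads' length; the fingertips stand 19 mm ahead of it and the grasp point (between the pads) is the TCP; z points along the fingers, y is the line along which they close (so a half turn about z gives the same grasp; the last joint's range is limited). The gripper opens to 85 mm and grips with 20 to 120 N. Pads are 22 mm wide; open, the fingers measure 114 mm over their backs; the gripper's body (76 mm by 85 mm) begins 54 mm behind the grasp point. The pads swing forward as they close: fully open they stand 13 mm farther back than shut.
Start: joints at [-1.21, 0.48, 1.596, -0, 1.065, -0.047], TCP at [0.258, -0.597, 0.25] pointing down, gripper open.
Joint ranges: [-2.75, 2.75], [-0.82, 2.05], [0.23, 2.67], [-1.56, 4.7], [0.09, 2.69], [-2.92, 2.92]. Speed limits (rad/s): [1.89, 1.89, 2.39, 3.01, 3.01, 3.01].

INTERFACE

Orientations are given as a rotation vector (axis times angle).
In Python, from plant import ctrl gives the robot as it stands.
- The arm moves only by the tool servo_tool, never from a script. Its argument "motion" is a list that holds one entry, the list of rows, each a list of 7 numbers: the finger opening in cm, from 0 to 8.54, then the shift along the tool's x, y, z in cm, then the turn, a rotation vector about the tool's x, y, z in rad. A call has 1 to 5 rows; each row shifts and turns the commanded pose from where the row before left it, along the tool's axes as they then stand; what a row does not reach is not made up. A row lasts 1/8 s, in which the tool goes at most 62.5 mm and 10.7 degrees, less where a joint would pass 70% of its speed; a pose out of reach is approached as far as the arm can. A call is refused whole if a number of a shift passes 6.25 or a number of a turn 0.188, either way. A call with a gripper value outside its range is refused whole. The fingers move at their own pace and stop on an object; "squeeze" is the grip in N (left out, the last holds). Time passes only in rows, so rows that do not move let the fingers close. It gives the time, the measured TCP pose, the force, the opening and the grip force at its end, in the units of the state.
- ctrl.read_state(): the state, without advancing time (a new reading comes with each control period).
- ctrl.grab_frame(name): name is "scene" or "top" or "wrist"; returns (picture, depth): 384x512x3 uint8, blue, green, red; 384x512 float32, m along the optical axis (not along the pixel's ray), 0 where there is no reading.
- ctrl.camera_info(name): a dict with "fx", "fy", "cx", "cy" (pixels), "origin" and "orientation" of the camera in the world; the wrist camera has in their place "tool_from_camera" (4x4, takes a point from camera to tool coordinates, whose origin is the TCP and whose axes are the flange's). Camera axes: x right, y down, z forward; pixel columns grow to the right and rows downward; lengths in m; the calibration is good to about 2 mm. The wrist camera is an equidistant fisheye: a pixel r from the principal point sees the ray r / f radians off the axis. A picture is of the moment at which its call begins: read the wrist's pose just before it. camera_info takes no time and is no camera call.
- ctrl.close_job(): hands the job in; it is judged then, once.
The state is a dict: "t": time; "q": joint angles; "dq": joint speeds; "tau": joint torques, N m; "tcp_pos": TCP position; "eef_rot": TCP orientation; "ft_force": force on the tool from outside, world axes, zero at the start; "ft_torque": the same for the moment, N m; "opening": finger opening in m; "grasp_force": force on a finger pad.
Only numpy, scipy, OpenCV 4.12 (cv2) and the standard library are available. Lean on these libraries where they do the work, as an engineer would, in place of code of your own. Each camera call takes 0.05 s, during which the arm holds its last target. There are 200 camera calls.

TASK

One of these two beech collars has been bored too tight. Try them on the steel gauge pin without forcing them to find the one that slides fully home, put the tight one in the scrap tray, then stand the good one on the screwing jig and press it into the V-stop with a steady push of about 12 N. Finish while still holding it pressed there, because I will drive the screw from the other side; leave the other things on the bench alone.

Things in the scene. Friction and masses are not known exactly. Their poses are not given: they have to be found in the camera images.
- collar_1: turned plain beech pole collar, a short tube standing on end: 54 mm outside diameter, 28 mm high, about 35 g. Origin: centre of its underside; z is its axis. Its bore is either 34 mm (right) or 30 mm (too tight): one of the two collars is right and the other tight, they look nearly alike, and either may stand in either place. Both start standing on the bench, about 100 to 220 mm apart.
- collar_2: turned plain beech pole collar, a short tube standing on end: 54 mm outside diameter, 28 mm high, about 35 g. Origin: centre of its underside; z is its axis. Its bore is either 34 mm (right) or 30 mm (too tight): one of the two collars is right and the other tight, they look nearly alike, and either may stand in either place. Both start standing on the bench, about 100 to 220 mm apart.
- gauge: upright steel plug gauge, screwed to the bench: round flange 84 mm across and 11 mm thick, on it a shoulder 44 mm across whose flat top is 24 mm above the bench, on it the pin, 32 mm in diameter, that tapers over its last 12 mm to 25 mm at its top, 58 mm above the bench. Origin: centre of its underside on the bench; z up, the pin's axis. A right collar slides down until its underside rests on the shoulder; a tight one stops on the taper about 25 mm higher.
- gauge_shoulder (a point): centre of the shoulder's top face, on the pin's axis, 24 mm above the bench: where the centre of the underside of a collar that is fully home lies
- scrap_tray: open plywood tray fixed to the bench, 160 mm (its x) by 130 mm (its y) outside, 45 mm high, walls and floor 6 mm. Origin: centre of its underside; z up
- jig: screwing jig bolted to the bench: plywood board 18 mm thick, 130 mm wide (its y), reaching from 45 mm in front (-x) to 100 mm behind (+x) its origin. The origin lies on the bench under the place where a seated collar's axis stands. Its +x points away from the robot's side into the V-stop: the direction to push. Two black knobs hold it down at x = 82 mm, y = +-50 mm, tops 36 mm above the bench. Leaning on the board is no use: its friction then takes up part of the push
- jig_seat (a point): point on the top of the jig's board (18 mm above the bench), same axes as the jig, where the centre of the underside of a collar lies when it touches both cheeks of the V-stop
- vstop: rigid hardwood V-stop on the jig's board: two upright cheeks in a 120 degree V that opens to the jig's -x, on a back block 76 mm wide, all 30 mm high (top 48 mm above the bench). The cheeks' faces end 25 mm either side of the jig's x axis and 17 mm beyond the seat point (+x), so that the sides (jig's +-y) of a seated collar are free for fingers; a steel screw guide runs through the apex. Origin: at the seat point; axes as the jig's
- ring_stack: bystander: stack of three beech rings, 110 mm across, 45 mm high; origin centre of underside
- screw_pot: bystander: round steel pot of brass screws, 68 mm across, 45 mm high; origin centre of underside
- screwdriver: bystander: screwdriver with black handle, 200 mm long, lying along its x; origin at its middle on the bench
- sanding_block: bystander: cork sanding block with a green pad below, 70 mm (x) by 120 mm (y), 26 mm high; origin centre of underside
There are look-alikes about, which are no part of the job. Leave any orange or turquoise look-alike of the collar_2 alone.

How it is judged:
By the outcome, as a careful person would: the job done as asked, in the order asked, and still so for the second after the job is handed in, while the arm keeps its last pose, push and grip.
It also fails if it takes over 72 s, if anything falls off the work surface, if the arm or the gripper's body presses on something with over 40 N, if the wrist force passes 120 N, or if a joint passes its speed limit or range.

## Working session

There is one attempt and no reset: what is moved stays moved. The work goes in short steps, Python scripts to look and compute and a tool call to move; the robot and the scene stay as the last step left them, time stands still between calls to the robot, and variables do not carry over. Pictures are saved under pics/ and viewed, at most 10 in all, crops included, and the job is handed in when it is done.

Besides the shell and the picture viewer there is one more tool, called as a command line: name --argument value ..., lists and objects as JSON in quotes. servo_tool: Moves the arm, as the interface text tells. Its arguments: {"type":"object","properties":{"motion":{"type":"array","items":{"type":"array","items":{"type":"array","items":{"type":"number"}}}},"squeeze":{"type":"number"}},"required":["motion"]}

```bash
mkdir -p pics; python3 - <<'E'
from plant import ctrl
import cv2,numpy as np
s=ctrl.read_state();print(s['t'],s['tcp_pos'],s['eef_rot'],s['opening'])
for n in('scene','top'):
    im,d=ctrl.grab_frame(n);cv2.imwrite(f'pics/{n}0.png',im);np.savez(f'pics/{n}0.npz',im=im,d=d);print(ctrl.camera_info(n))
print(ctrl.camera_info('wrist'))
E
```

```text
0.0 [ 0.25765324 -0.59634106  0.24968492] [-3.07538719e+00 -6.35867190e-01  2.80671863e-04] 0.08561108694452309
{'fx': 384.4138518169872, 'fy': 384.4138518169872, 'cx': 256.4140319181284, 'cy': 200.01372966857969, 'origin': array([ 1.02750339, -0.33451526,  0.85638126]), 'orientation': array([-2.26866313, -1.17947848,  0.40202637])}
{'fx': 445.19704785810023, 'fy': 445.19704785810023, 'cx': 261.8540970554732, 'cy': 188.34328195109416, 'origin': array([ 0.45457725, -0.01297657,  1.11852194]), 'orientation': array([-2.13894501,  2.20083952, -0.07962689])}
{'fx': 297.3186396354542, 'fy': 297.3186396354542, 'cx': 251.54935504817706, 'cy': 194.73193888131456, 'tool_from_camera': array([[ 5.60237911e-04, -9.48296090e-01, -3.17386534e-01,
         8.19795901e-02],
       [ 9.99999519e-01,  2.75566715e-04,  9.41813121e-04,
        -2.50270858e-04],
       [-8.05656535e-04, -3.17386909e-01,  9.48295788e-01,
        -1.23359738e-01],
       [ 0.00000000e+00,  0.00000000e+00,  0.00000000e+00,
         1.00000000e+00]])}
```

View pics/top0.png

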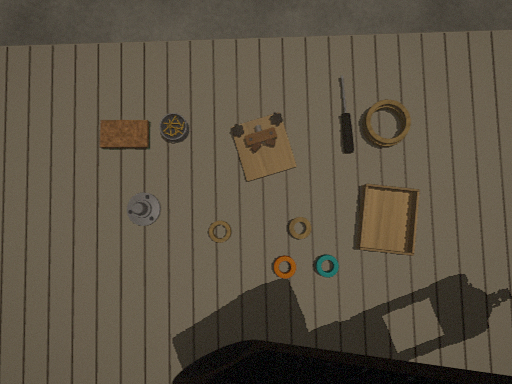

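View pics/scene0.png

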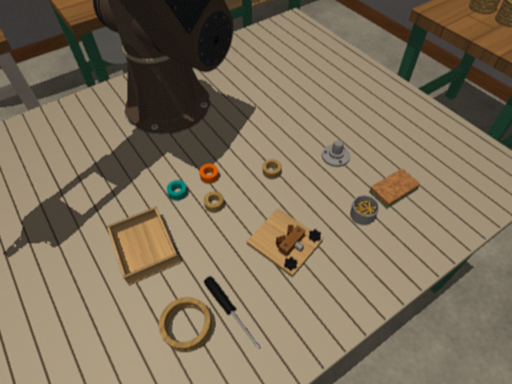

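```bash
cat > h.py <<'E'
import numpy as np,cv2
from scipy.spatial.transform import Rotation as R
from plant import ctrl
def ray(n,uv):
    c=ctrl.camera_info(n);uv=np.atleast_2d(uv).astype(float)
    d=np.c_[(uv[:,0]-c['cx'])/c['fx'],(uv[:,1]-c['cy'])/c['fy'],np.ones(len(uv))]
    return np.array(c['origin']),d@R.from_rotvec(c['orientation']).as_matrix().T
def plane(n,uv,z):
    o,d=ray(n,uv);return o+d*((z-o[2])/d[:,2])[:,None]
def cloud(n,dep):
    h,w=dep.shape;u,v=np.meshgrid(np.arange(w),np.arange(h))
    o,d=ray(n,np.c_[u.ravel(),v.ravel()]);return (o+d*dep.reshape(-1,1)).reshape(h,w,3)
def wray(uv,s):
    c=ctrl.camera_info('wrist');uv=np.atleast_2d(uv).astype(float)
    p=(uv-[c['cx'],c['cy']])/c['fx'];r=np.linalg.norm(p,axis=1,keepdims=True)+1e-9
    d=np.c_[p/r*np.sin(r),np.cos(r)];T=c['tool_from_camera'];Q=R.from_rotvec(s['eef_rot']).as_matrix()
    return s['tcp_pos']+Q@T[:3,3],d@T[:3,:3].T@Q.T
def wplane(uv,s,z):
    o,d=wray(uv,s);return o+d*((z-o[2])/d[:,2])[:,None]
def tool(s,dw): # world delta -> tool axes cm
    return np.round(R.from_rotvec(s['eef_rot']).as_matrix().T@np.array(dw)*100,2)
E
python3 - <<'E'
from h import *
f=np.load('pics/top0.npz');P=cloud('top',f['d']);im=f['im']
m=((P[...,2]>.012)&(f['d']>0)).astype('uint8');m[300:]=0
n,l,st,c=cv2.connectedComponentsWithStats(m)
for i in range(1,n):
    if st[i,4]<60: continue
    q=P[l==i];t=np.percentile(q[:,2],90);k=q[q[:,2]>t-.006]
    r=cv2.minAreaRect((k[:,:2]*1000).astype('float32'))
    print(st[i],c[i].round(),'ztop',t.round(3),'rect',np.round(r[0]),np.round(r[1]),round(r[2],1))
# jig board orientation
b=P[95:190,220:310].reshape(-1,3);b=b[(b[:,2]>.012)&(b[:,2]<.024)]
print('jig',cv2.minAreaRect((b[:,:2]*1000).astype('float32')))
# gauge
b=P[180:235,115:170].reshape(-1,3)
for a,e in((.006,.016),(.019,.029),(.03,.07)):
    k=b[(b[:,2]>a)&(b[:,2]<e)];print('g',len(k),cv2.minEnclosingCircle((k[:,:2]*1000).astype('float32')))
cv2.imwrite('pics/crop1.png',np.hstack([cv2.resize(im[100:195,220:315],(400,400),interpolation=cv2.INTER_CUBIC),cv2.resize(im[170:265,100:195],(400,400),interpolation=cv2.INTER_CUBIC)]))
E
```

```text
[341  75  13  78 474] [346. 127.] ztop 0.026 rect [ 684. -215.] [100.  24.] 3.5
[ 363  100   48   47 1018] [387. 123.] ztop 0.046 rect [ 705. -311.] [108. 108.] 24.7
[159 113  29  29 649] [173. 127.] ztop 0.044 rect [709. 216.] [67. 64.] 43.5
[ 230  112   66   70 2962] [263. 146.] ztop 0.046 rect [679.  -7.] [62. 93.] 21.1
[  99  120   50   29 1361] [124. 134.] ztop 0.028 rect [699. 345.] [120.  70.] 88.1
[ 357  184   62   72 1062] [390. 218.] ztop 0.046 rect [ 466. -302.] [131. 160.] 82.0
[129 197  26  24 328] [141. 208.] ztop 0.058 rect [509. 300.] [25. 27.] 61.7
[289 217  22  22 275] [300. 228.] ztop 0.03 rect [452. -88.] [52. 51.] 88.4
[208 221  23  22 252] [219. 231.] ztop 0.03 rect [449. 108.] [52. 52.] 44.8
[315 255  23  23 295] [327. 266.] ztop 0.03 rect [ 358. -151.] [53. 51.] 43.4
[274 256  22  23 288] [284. 267.] ztop 0.03 rect [358. -48.] [51. 53.] 43.4
jig ((657.6334228515625, -4.236839294433594), (146.24545288085938, 130.00086975097656), 15.2178373336792)
g 600 ((502.5010986328125, 291.7633056640625), 54.72686004638672)
g 99 ((509.2767028808594, 300.0819091796875), 22.11054039001465)
g 156 ((508.9100341796875, 299.9447326660156), 16.011363983154297)
```

View pics/crop1.png

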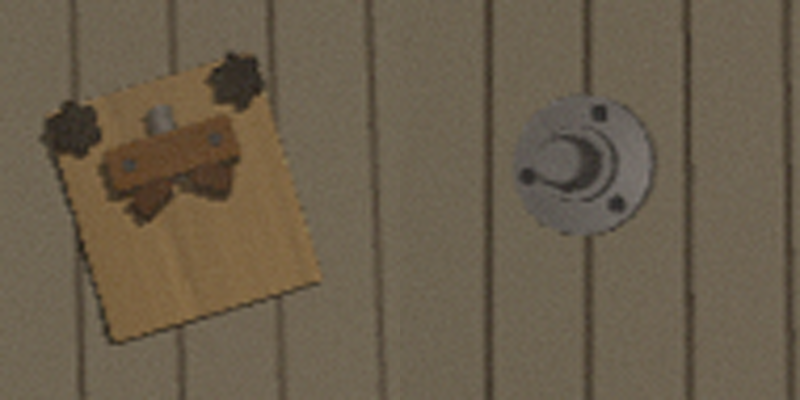

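servo_tool --motion '[[[8.54,4.22,-4.32,0.8,0,0,0],[8.54,4.22,-4.32,0.8,0,0,0],[8.54,4.22,-4.32,0.8,0,0,0],[8.54,4.22,-4.32,0.8,0,0,0],[8.54,4.22,-4.32,0.8,0,0,0]]]'

```text
t: 0.72
tcp_pos: [0.3661, -0.3129, 0.21]
eef_rot: [-3.077, -0.635, -0.0]
ft_force: [1.4, -0.7, -0.6]
opening: 0.0853
grasp_force: 0.0
```

servo_tool --motion '[[[8.54,4.22,-4.32,0.8,0,0,0],[8.54,4.22,-4.32,0.8,0,0,0],[8.54,4.22,-4.32,0.8,0,0,0],[8.54,4.22,-4.32,0.8,0,0,0],[8.54,0,0,0,0,0,0.143]]]'

```text
t: 1.35
tcp_pos: [0.4529, -0.0853, 0.1777]
eef_rot: [-3.113, -0.419, 0.001]
ft_force: [0.4, -0.8, 0.1]
opening: 0.0855
grasp_force: 0.0
```

```bash
cat > look.py <<'E'
import sys
from h import *
n=sys.argv[1];s=ctrl.read_state();im,d=ctrl.grab_frame('wrist')
cv2.imwrite(f'pics/w{n}.png',im);np.savez(f'pics/w{n}.npz',im=im,d=d,p=s['tcp_pos'],r=s['eef_rot'])
x=R.from_rotvec(s['eef_rot']).as_matrix()[:,0]
print(s['t'],s['tcp_pos'].round(4),'yaw',np.degrees(np.arctan2(x[1],x[0])).round(2),s['opening'],s['ft_force'].round(1))
E
python3 look.py A
```

```text
1.35 [ 0.4529 -0.0853  0.1777] yaw 15.35 0.0855154195220484 [ 0.4 -0.8  0.1]
```

View pics/wA.png

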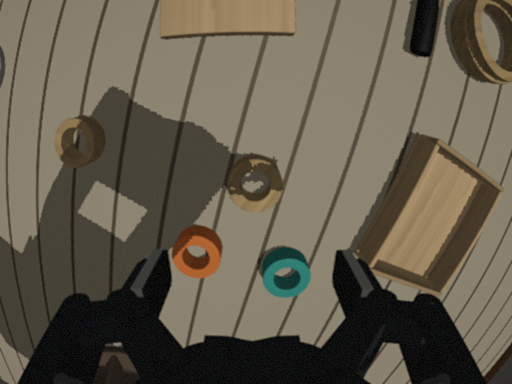

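```bash
cat > bore.py <<'E'
import sys
from h import *
f=np.load(f'pics/w{sys.argv[1]}.npz');s=dict(tcp_pos=f['p'],eef_rot=f['r']);d=f['d'];h,w=d.shape
u,v=np.meshgrid(np.arange(w),np.arange(h));o,D=wray(np.c_[u.ravel(),v.ravel()],s)
fw=R.from_rotvec(s['eef_rot']).as_matrix()@ctrl.camera_info('wrist')['tool_from_camera'][:3,2]
P=o+D*(d.ravel()/(D@fw))[:,None]
for g in sys.argv[2:]:
    g=np.array(eval(g))
    k=P[(np.linalg.norm(P[:,:2]-g,axis=1)<.045)]
    t=k[(k[:,2]>.022)&(k[:,2]<.034)];(cx,cy),r=cv2.minEnclosingCircle((t[:,:2]*1000).astype('float32'))
    c=np.array([cx,cy])/1000;k=k[k[:,2]>.02]-[*c,0]
    a=np.arctan2(k[:,1],k[:,0]);b=((a+np.pi)/(np.pi/12)).astype(int)%24;rr=np.hypot(k[:,0],k[:,1])*1000
    mn=np.array([rr[b==i].min() for i in range(24) if (b==i).any()]);mx=np.array([rr[b==i].max() for i in range(24) if (b==i).any()])
    print('centre',c.round(4),'R',r,'top',np.median(t[:,2]),'inner d',2*mn.mean(),'outer d',2*mx.mean(),'area inner d', (4/np.pi*( np.pi/4*(2*mx.mean())**2))**.5,mn.round(1))
E
python3 bore.py A "(.452,-.088)" "(.449,.108)" "(.358,-.048)"
```

```text
centre [ 0.453  -0.0884] R 27.246828079223633 top 0.02757037795155809 inner d 27.626861144359776 outer d 66.535494414148 area inner d 66.535494414148 [15.  14.6 14.3 14.4 14.5 14.7 14.8 14.8 15.1 15.  11.4 10.6 10.2 10.
 10.8 11.8 14.  15.4 15.3 15.3 15.1 15.1 14.7 14.9]
centre [0.4496 0.1084] R 27.646766662597656 top 0.0273397194510209 inner d 33.62698460038845 outer d 54.21177241279514 area inner d 54.21177241279514 [17.8 17.1 17.1 18.3 18.4 17.7 17.6 16.3 16.9 16.4 16.7 16.6 16.5 16.4
 15.9 16.  16.3 16.  16.3 15.6 16.2 17.1 17.  17.4]
centre [ 0.359  -0.0483] R 27.728992462158203 top 0.027450763103325143 inner d 29.90160326323122 outer d 54.18842103406496 area inner d 54.18842103406496 [14.4 14.6 14.4 14.1 14.4 14.9 14.8 14.9 15.3 15.  15.3 14.9 15.3 15.2
 15.1 15.1 15.2 15.5 15.2 15.3 15.3 15.  15.2 14.3]
```

servo_tool --motion '[[[8.54,-0.1,0.3,5.5,0,0,0],[8.54,0,0,5.5,0,0,0],[8.54,0,0,4.5,0,0,0],[4.5,0,0,0,0,0,0],[4.5,0,0,0,0,0,0]]]' --squeeze 30

```text
t: 2.02
tcp_pos: [0.4524, -0.0927, 0.0244]
eef_rot: [3.114, 0.415, 0.0]
ft_force: [-2.4, -0.5, 3.3]
opening: 0.0527
grasp_force: 31.4
```

servo_tool --motion '[[[4.5,0,0,0,0,0,0],[4.5,0,0,0,0,0,0]]]'

```text
t: 2.28
tcp_pos: [0.453, -0.0926, 0.0247]
eef_rot: [3.113, 0.415, 0.004]
ft_force: [-1.1, -0.9, -0.2]
opening: 0.0529
grasp_force: 31.5
```

servo_tool --motion '[[[4.5,0,0,-4.2,0,0,0],[4.5,0,0,-4.3,0,0,0],[4.5,2.24,-5.2,0,0,0,0],[4.5,2.24,-5.2,0,0,0,0],[4.5,2.24,-5.2,0,0,0,0]]]'

```text
t: 2.9
tcp_pos: [0.4767, 0.0775, 0.1095]
eef_rot: [3.114, 0.414, 0.003]
ft_force: [0.7, 0.4, -0.0]
opening: 0.0532
grasp_force: 32.1
```

servo_tool --motion '[[[4.5,2.24,-5.2,0,0,0,0],[4.5,2.24,-5.2,0,0,0,0],[4.5,2.24,-5.2,0,0,0,0],[4.5,2.24,-5.2,0,0,0,0]]]'

```text
t: 3.4
tcp_pos: [0.5083, 0.3022, 0.1094]
eef_rot: [-3.114, -0.415, -0.002]
ft_force: [1.5, -0.6, -1.0]
opening: 0.0534
grasp_force: 32.1
```

servo_tool --motion '[[[4.5,0,0,0,0,0,0],[4.5,0,0,0,0,0,0]]]'

```text
t: 3.65
tcp_pos: [0.5077, 0.2999, 0.1087]
eef_rot: [3.114, 0.416, -0.0]
ft_force: [-0.5, -0.5, 0.5]
opening: 0.0531
grasp_force: 32.1
```

```bash
python3 look.py G1; python3 - <<'E'
from h import *
im,d=ctrl.grab_frame('top');cv2.imwrite('pics/tG1.png',im)
w=cv2.imread('pics/wG1.png')
cv2.imwrite('pics/G1c.png',np.hstack([cv2.resize(w[100:300,150:350],(400,400)),cv2.resize(im[160:260,90:190],(400,400))]))
E
```

```text
3.65 [0.5077 0.2999 0.1087] yaw 15.23 0.053067818907501056 [-0.5 -0.5  0.5]
```

View pics/G1c.png

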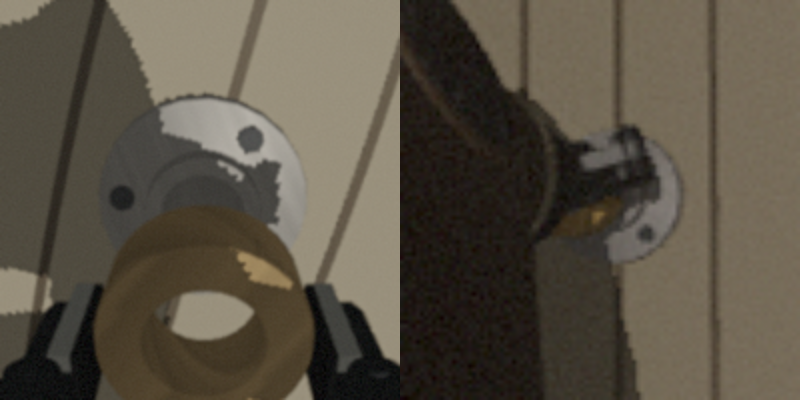

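```bash
cat > gz.py <<'E'
import sys
from h import *
from scipy.optimize import least_squares
f=np.load(f'pics/w{sys.argv[1]}.npz');s=dict(tcp_pos=f['p'],eef_rot=f['r']);d=f['d'];h,w=d.shape
u,v=np.meshgrid(np.arange(w),np.arange(h));o,D=wray(np.c_[u.ravel(),v.ravel()],s)
fw=R.from_rotvec(s['eef_rot']).as_matrix()@ctrl.camera_info('wrist')['tool_from_camera'][:3,2]
P=(o+D*(d.ravel()/(D@fw))[:,None]);im=f['im']
# collar top face
uv=np.c_[u.ravel(),v.ravel()];b=im.reshape(-1,3).astype(int)
br=(b[:,2]-b[:,0]>18)&(abs(uv[:,0]-252)<70)&(abs(uv[:,1]-255)<60)
q=P[br&(P[:,2]>.05)];zt=np.percentile(q[:,2],85);t=q[abs(q[:,2]-zt)<.004]
A=np.c_[t[:,:2]-t[:,:2].mean(0),np.ones(len(t))];pl=np.linalg.lstsq(A,t[:,2],rcond=None)[0]
r=np.hypot(*(t[:,:2]-s['tcp_pos'][:2]).T)
(cx,cy),rad=cv2.minEnclosingCircle((t[:,:2]*1000).astype('float32'))
print('collar',zt.round(4),len(t),cx,cy,rad,'tilt deg',np.degrees(pl[:2]).round(1),'plane z',pl[2])
# flange outer edge: max radius per angle
g=np.array([.509,.3]);k=P[(P[:,2]>.0075)&(P[:,2]<.0145)&(np.hypot(*(P[:,:2]-g).T)<.05)]
for _ in range(5):
    a=np.degrees(np.arctan2(*(k[:,:2]-g).T[::-1]))//10;rr=np.hypot(*(k[:,:2]-g).T)
    e=np.array([k[a==i][rr[a==i].argmax(),:2] for i in np.unique(a) if rr[a==i].max()>.036])
    g=least_squares(lambda c:np.hypot(*(e-c).T)-.042,g,loss='soft_l1',f_scale=.001).x
print('flange',g.round(4),len(e))
E
python3 gz.py G1
```

```text
collar 0.1123 5962 509.7835693359375 299.5015563964844 28.111045837402344 tilt deg [-0.1 -0.1] plane z 0.11173343743768863
flange [0.51   0.3008] 28
```

servo_tool --motion '[[[4.5,0,-0.1,1.5,0,0,0],[4.5,0,0,1.2,0,0,0],[4.5,0,0,0.3,0,0,0],[4.5,0,0,0,0,0,0]]]'

```text
t: 4.25
tcp_pos: [0.5077, 0.3008, 0.0778]
eef_rot: [3.114, 0.414, -0.001]
ft_force: [-0.5, -0.2, 0.8]
opening: 0.0536
grasp_force: 32.1
```

servo_tool --motion '[[[4.5,0,0,0.2,0,0,0],[4.5,0,0,0.1,0,0,0],[4.5,0,0,0,0,0,0]]]'

```text
t: 4.62
tcp_pos: [0.5079, 0.3011, 0.0754]
eef_rot: [-3.114, -0.415, -0.0]
ft_force: [0.8, 0.7, -0.0]
opening: 0.0534
grasp_force: 32.1
```

servo_tool --motion '[[[4.5,0,0,0.1,0,0,0],[4.5,0,0,0.1,0,0,0],[4.5,0,0,0,0,0,0]]]'

```text
t: 5.0
tcp_pos: [0.508, 0.3009, 0.0734]
eef_rot: [3.114, 0.415, 0.0]
ft_force: [0.7, -3.1, 1.2]
opening: 0.0534
grasp_force: 32.3
```

servo_tool --motion '[[[4.5,0,0,0.1,0,0,0],[4.5,0,0,0,0,0,0]]]'

```text
t: 5.25
tcp_pos: [0.5081, 0.3008, 0.0725]
eef_rot: [3.114, 0.415, 0.0]
ft_force: [1.2, -5.1, 4.8]
opening: 0.0528
grasp_force: 32.6
```

servo_tool --motion '[[[4.5,0,0,0.1,0,0,0],[4.5,0,0,0,0,0,0]]]'

```text
t: 5.5
tcp_pos: [0.5083, 0.3008, 0.0719]
eef_rot: [3.114, 0.415, 0.001]
ft_force: [1.5, -6.4, 12.4]
opening: 0.0532
grasp_force: 33.4
```

servo_tool --motion '[[[4.5,0,0,-1.5,0,0,0],[4.5,0,0,-3.2,0,0,0],[4.5,-1.8,5.19,0,0,0,0],[4.5,-1.8,5.19,0,0,0,0],[4.5,-1.8,5.19,0,0,0,0]]]'

```text
t: 6.12
tcp_pos: [0.4964, 0.1355, 0.1191]
eef_rot: [-3.114, -0.416, -0.002]
ft_force: [-0.1, -0.9, -0.1]
opening: 0.0528
grasp_force: 32.2
```

servo_tool --motion '[[[4.5,-1.8,5.19,0,0,0,0],[4.5,-1.8,5.19,0,0,0,0],[4.5,-1.8,5.19,0,0,0,0],[4.5,-1.8,5.19,0,0,0,0],[4.5,-1.8,5.19,0,0,0,0]]]'

```text
t: 6.75
tcp_pos: [0.4776, -0.1391, 0.119]
eef_rot: [3.114, 0.415, 0.002]
ft_force: [0.4, 0.0, 0.0]
opening: 0.0532
grasp_force: 32.2
```

servo_tool --motion '[[[4.5,-1.8,5.19,0,0,0,0],[4.5,-1.8,5.19,0,0,0,0],[4.5,-1.8,5.19,0,0,0,0],[4.5,0,0,0,0,0,0],[4.5,0,0,0,0,0,0]]]'

```text
t: 7.38
tcp_pos: [0.466, -0.3015, 0.1185]
eef_rot: [-3.114, -0.413, 0.0]
ft_force: [-0.2, 0.6, -0.2]
opening: 0.0536
grasp_force: 32.2
```

servo_tool --motion '[[[4.5,0,0,4,0,0,0],[4.5,0,0,3.2,0,0,0],[4.5,0,0,0.9,0,0,0],[4.5,0,0,0.1,0,0,0],[4.5,0,0,0,0,0,0]]]'

```text
t: 8.0
tcp_pos: [0.4669, -0.3018, 0.0374]
eef_rot: [3.113, 0.415, 0.002]
ft_force: [0.1, 0.2, 0.2]
opening: 0.0534
grasp_force: 32.2
```

servo_tool --motion '[[[6.6,0,0,0,0,0,0],[6.6,0,0,0,0,0,0],[6.6,0,0,0,0,0,0],[6.6,0,0,-4,0,0,0],[6.6,0,0,-6,0,0,0]]]'

```text
t: 8.62
tcp_pos: [0.4652, -0.3012, 0.1361]
eef_rot: [-3.112, -0.414, 0.004]
ft_force: [-0.0, -0.5, 0.3]
opening: 0.0661
grasp_force: 0.0
```

```bash
python3 look.py T; python3 bore.py T "(.466,-.302)"
```

```text
8.625 [ 0.4652 -0.3012  0.1361] yaw 15.16 0.06608257575881334 [-0.  -0.5  0.3]
centre [ 0.4693 -0.3014] R 27.18072509765625 top 0.03322668879132068 inner d 23.835559009100987 outer d 66.1494905412722 area inner d 66.1494905412722 [14.3 14.6 14.9 15.  14.8 14.8 14.9 15.  12.   8.5  7.2  5.6  5.5  6.2
  5.8  6.8  8.5 11.9 15.1 14.9 15.  15.  14.9 14.9]
```

View pics/wT.png

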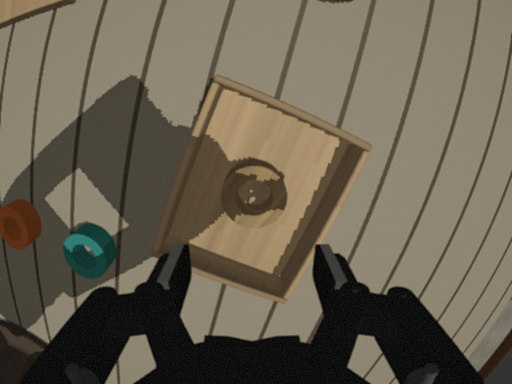

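servo_tool --motion '[[[8.54,1.15,-4.99,0,0,0,0],[8.54,1.15,-4.99,0,0,0,0],[8.54,1.15,-4.99,0,0,0,0],[8.54,1.15,-4.99,0,0,0,0],[8.54,1.15,-4.99,0,0,0,0]]]'

```text
t: 9.3
tcp_pos: [0.4562, -0.0445, 0.1365]
eef_rot: [3.114, 0.414, 0.001]
ft_force: [0.1, -0.1, 0.1]
opening: 0.085
grasp_force: 0.0
```

servo_tool --motion '[[[8.54,1.15,-4.99,0,0,0,0],[8.54,1.15,-4.99,0,0,0,0],[8.54,1.15,-4.99,0,0,0,0],[8.54,0,0,0,0,0,0],[8.54,0,0,0,0,0,0]]]'

```text
t: 9.93
tcp_pos: [0.4504, 0.1075, 0.1363]
eef_rot: [3.114, 0.416, 0.0]
ft_force: [-0.0, 0.1, -0.6]
opening: 0.0855
grasp_force: 0.0
```

```bash
python3 look.py B; python3 bore.py B "(.4496,.1084)"
```

```text
9.925 [0.4504 0.1075 0.1363] yaw 15.23 0.08549370879305106 [-0.   0.1 -0.6]
centre [0.4492 0.1088] R 27.139564514160156 top 0.02753685320045504 inner d 30.397079987466572 outer d 66.98767011395067 area inner d 66.98767011395067 [16.7 16.5 16.7 16.6 16.8 16.9 17.  17.  17.2 15.3 12.4 10.6  9.9 10.1
 10.7 11.8 15.1 16.9 17.2 16.7 16.8 16.7 16.3 16.8]
```

servo_tool --motion '[[[8.54,-0.1,-0.15,5.5,0,0,0],[8.54,0,0,5.0,0,0,0],[8.54,0,0,0.8,0,0,0],[8.54,0,0,0,0,0,0],[4.5,0,0,0,0,0,0]]]' --squeeze 30

```text
t: 10.6
tcp_pos: [0.4503, 0.1086, 0.0249]
eef_rot: [-3.114, -0.414, -0.004]
ft_force: [0.1, -0.1, 1.0]
opening: 0.0698
grasp_force: 0.0
```

servo_tool --motion '[[[4.5,0,0,0,0,0,0],[4.5,0,0,0,0,0,0],[4.5,0,0,0,0,0,0]]]'

```text
t: 10.98
tcp_pos: [0.4502, 0.1089, 0.0249]
eef_rot: [-3.114, -0.415, -0.004]
ft_force: [-1.8, -3.5, 19.8]
opening: 0.0535
grasp_force: 27.8
```

servo_tool --motion '[[[4.5,0,0,0,0,0,0],[4.5,0,0,0,0,0,0]]]'

```text
t: 11.22
tcp_pos: [0.4502, 0.1089, 0.0249]
eef_rot: [-3.114, -0.415, -0.004]
ft_force: [-1.3, -2.9, 18.8]
opening: 0.0537
grasp_force: 27.8
```

servo_tool --motion '[[[4.5,0,0,-4.3,0,0,0],[4.5,0,0,-4.3,0,0,0],[4.5,2.67,-4.23,0,0,0,0],[4.5,2.67,-4.23,0,0,0,0],[4.5,2.67,-4.23,0,0,0,0]]]'

```text
t: 11.85
tcp_pos: [0.4939, 0.2539, 0.1108]
eef_rot: [-3.114, -0.415, -0.003]
ft_force: [0.6, -0.7, -0.9]
opening: 0.0531
grasp_force: 33.2
```

servo_tool --motion '[[[4.5,2.67,-4.23,0,0,0,0],[4.5,0,0,0,0,0,0],[4.5,0,0,0,0,0,0]]]'

```text
t: 12.22
tcp_pos: [0.5075, 0.2999, 0.1098]
eef_rot: [3.114, 0.416, 0.0]
ft_force: [-0.8, -0.1, -0.1]
opening: 0.053
grasp_force: 33.2
```

```bash
python3 look.py G2; python3 gz.py G2
```

```text
12.225 [0.5075 0.2999 0.1098] yaw 15.22 0.05297747000846163 [-0.8 -0.1 -0.1]
collar 0.1127 5031 506.3665771484375 299.10223388671875 27.86745834350586 tilt deg [-0.2 -0.1] plane z 0.11210979731490892
flange [0.5098 0.3008] 25
```

servo_tool --motion '[[[4.5,0.35,0,1.5,0,0,0],[4.5,0,0,1.2,0,0,0],[4.5,0,0,0.5,0,0,0],[4.5,0,0,0.2,0,0,0],[4.5,0,0,0,0,0,0]]]'

```text
t: 12.9
tcp_pos: [0.5113, 0.3009, 0.0752]
eef_rot: [3.114, 0.415, -0.0]
ft_force: [0.1, -0.6, -0.5]
opening: 0.053
grasp_force: 33.2
```

servo_tool --motion '[[[4.5,0,0,0.2,0,0,0],[4.5,0,0,0.2,0,0,0],[4.5,0,0,0,0,0,0]]]'

```text
t: 13.28
tcp_pos: [0.5112, 0.3009, 0.0712]
eef_rot: [3.114, 0.415, -0.0]
ft_force: [0.1, 0.0, -0.3]
opening: 0.0531
grasp_force: 33.2
```

servo_tool --motion '[[[4.5,0,0,0.2,0,0,0],[4.5,0,0,0,0,0,0]]]'

```text
t: 13.52
tcp_pos: [0.5113, 0.3009, 0.0692]
eef_rot: [3.114, 0.415, -0.0]
ft_force: [0.1, -0.9, -1.6]
opening: 0.0528
grasp_force: 33.2
```

servo_tool --motion '[[[4.5,0,0,0.25,0,0,0],[4.5,0,0,0.25,0,0,0],[4.5,0,0,0,0,0,0]]]'

```text
t: 13.9
tcp_pos: [0.5112, 0.3008, 0.064]
eef_rot: [3.114, 0.415, -0.001]
ft_force: [-0.4, -0.1, -0.4]
opening: 0.053
grasp_force: 33.2
```

servo_tool --motion '[[[4.5,0,0,0.3,0,0,0],[4.5,0,0,0.3,0,0,0],[4.5,0,0,0,0,0,0]]]'

```text
t: 14.28
tcp_pos: [0.5112, 0.3008, 0.058]
eef_rot: [3.114, 0.415, -0.001]
ft_force: [0.8, -0.5, -0.8]
opening: 0.0534
grasp_force: 33.2
```

servo_tool --motion '[[[4.5,0,0,0.3,0,0,0],[4.5,0,0,0.3,0,0,0],[4.5,0,0,0,0,0,0]]]'

```text
t: 14.65
tcp_pos: [0.5111, 0.3008, 0.052]
eef_rot: [3.114, 0.415, -0.001]
ft_force: [0.1, -0.9, 0.3]
opening: 0.0527
grasp_force: 33.2
```

Sliding freely; down to the shoulder.

servo_tool --motion '[[[4.5,0,0,0.2,0,0,0],[4.5,0,0,0,0,0,0]]]'

```text
t: 14.9
tcp_pos: [0.5113, 0.3009, 0.0502]
eef_rot: [3.114, 0.415, -0.0]
ft_force: [-0.5, -0.4, -0.7]
opening: 0.0531
grasp_force: 33.2
```

servo_tool --motion '[[[4.5,0,0,0.1,0,0,0],[4.5,0,0,0,0,0,0]]]'

```text
t: 15.15
tcp_pos: [0.5113, 0.3009, 0.0493]
eef_rot: [-3.114, -0.415, 0.0]
ft_force: [0.1, -0.2, -1.0]
opening: 0.0529
grasp_force: 33.2
```

servo_tool --motion '[[[4.5,0,0,0.05,0,0,0],[4.5,0,0,0,0,0,0]]]'

```text
t: 15.4
tcp_pos: [0.5113, 0.3009, 0.0491]
eef_rot: [-3.114, -0.415, -0.0]
ft_force: [-2.3, -1.0, 6.3]
opening: 0.0533
grasp_force: 33.8
```

servo_tool --motion '[[[4.5,0,0,-2,0,0,0],[4.5,0,0,-4,0,0,0],[4.5,0.34,5.55,0,0,0,0],[4.5,0.34,5.55,0,0,0,0],[4.5,0.34,5.55,0,0,0,0]]]'

```text
t: 16.02
tcp_pos: [0.5652, 0.1415, 0.1091]
eef_rot: [-3.114, -0.416, -0.001]
ft_force: [0.3, 0.4, -0.6]
opening: 0.0528
grasp_force: 33.5
```

servo_tool --motion '[[[4.5,0.34,5.55,0,0,0,0],[4.5,0.34,5.55,0,0,0,0],[4.5,0.34,5.55,0,0,0,0],[4.5,0,0,0,0,0,0],[4.5,0,0,0,0,0,0]]]'

```text
t: 16.65
tcp_pos: [0.6178, -0.0152, 0.1086]
eef_rot: [-3.114, -0.413, 0.001]
ft_force: [0.2, 0.2, -0.0]
opening: 0.0529
grasp_force: 33.5
```

```bash
python3 look.py J1; python3 gz.py J1|head -1; python3 - <<'E'
from h import *
f=np.load('pics/wJ1.npz');s=dict(tcp_pos=f['p'],eef_rot=f['r']);d=f['d'];h,w=d.shape
u,v=np.meshgrid(np.arange(w),np.arange(h));o,D=wray(np.c_[u.ravel(),v.ravel()],s)
fw=R.from_rotvec(s['eef_rot']).as_matrix()@ctrl.camera_info('wrist')['tool_from_camera'][:3,2]
P=(o+D*(d.ravel()/(D@fw))[:,None])
S=np.array([.6311,-.0114]);a=np.radians(15.2);q=np.c_[(P[:,:2]-S)@[np.cos(a),np.sin(a)],(P[:,:2]-S)@[-np.sin(a),np.cos(a)],P[:,2]]*1000
k=q[(abs(q[:,2]-48)<3)&(q[:,0]>0)&(q[:,0]<75)&(abs(q[:,1])<45)]
print(len(k),k[:,:2].min(0),k[:,:2].max(0),'z',np.median(k[:,2]))
for y in range(-40,41,5):
    r=k[abs(k[:,1]-y)<1.5]
    if len(r): print(y,r[:,0].min().round(1),r[:,0].max().round(1))
b=q[(abs(q[:,2]-18)<3)&(abs(q[:,1])<75)&(abs(q[:,0]-27)<85)]
print('board',cv2.minAreaRect(b[:,:2].astype('float32')),np.median(b[:,2]))
E
```

```text
16.65 [ 0.6178 -0.0152  0.1086] yaw 15.12 0.05294349392966236 [ 0.2  0.2 -0. ]
collar 0.1115 5034 616.233154296875 -15.315075874328613 27.878816604614258 tilt deg [-0.2 -0.1] plane z 0.11093450060342987
6341 [ 18.28856704 -37.90841102] [62.1367315  38.26402974] z 47.721823842142186
-35 35.9 61.7
-30 24.2 62.1
-25 18.6 62.1
-20 20.1 61.9
-15 22.9 61.8
-10 26.2 61.8
-5 28.5 61.7
0 35.9 61.7
5 28.6 61.8
10 26.2 61.7
15 23.1 61.8
20 20.6 61.9
25 18.3 62.0
30 24.4 61.6
35 36.2 61.2
board ((28.350482940673828, 0.070159912109375), (145.0989532470703, 130.41004943847656), 0.20540302991867065) 17.713966711167068Traceback (most recent call last):
  File "gz.py", line 21, in <module>
    g=least_squares(lambda c:np.hypot(*(e-c).T)-.042,g,loss='soft_l1',f_scale=.001).x
      ~~~~~~~~~~~~~^^^^^^^^^^^^^^^^^^^^^^^^^^^^^^^^^^^^^^^^^^^^^^^^^^^^^^^^^^^^^^^^
    return func(*args, **kwargs)
    vector_fun = VectorFunction(
        fun_wrapped,
    ...<6 lines>...
        workers=workers
    )
    self._update_fun()
    ~~~~~~~~~~~~~~~~^^
    self.f = self.fun_wrapped(xp_copy(self.x))
             ~~~~~~~~~~~~~~~~^^^^^^^^^^^^^^^^^
    return np.atleast_1d(self.fun(x))
                         ~~~~~~~~^^^
    return self.f(x, *self.args, **self.kwargs)
           ~~~~~~^^^^^^^^^^^^^^^^^^^^^^^^^^^^^^
  File "gz.py", line 21, in <lambda>
    g=least_squares(lambda c:np.hypot(*(e-c).T)-.042,g,loss='soft_l1',f_scale=.001).x
                                        ~^~
ValueError: operands could not be broadcast together with shapes (0,) (2,)
```

View pics/wJ1.png

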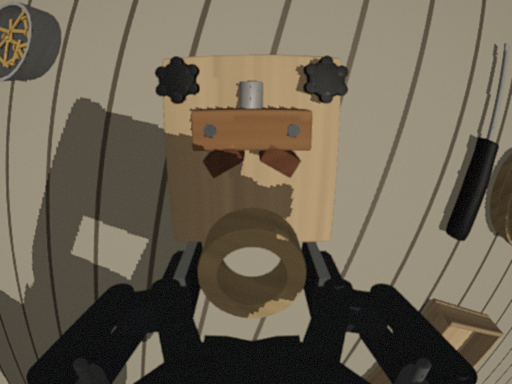

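servo_tool --motion '[[[4.5,0,0,4,0,0,0],[4.5,0,0,2,0,0,0],[4.5,0,0,0.3,0,0,0],[4.5,0,0,0,0,0,0],[4.5,0,0,0,0,0,0]]]' --squeeze 50

```text
t: 17.32
tcp_pos: [0.6188, -0.0151, 0.0468]
eef_rot: [3.114, 0.415, 0.002]
ft_force: [-0.3, -0.1, -0.9]
opening: 0.0525
grasp_force: 54.2
```

servo_tool --motion '[[[4.5,0,0,0.1,0,0,0],[4.5,0,0,0,0,0,0]]]'

```text
t: 17.58
tcp_pos: [0.6183, -0.0152, 0.0452]
eef_rot: [3.114, 0.415, 0.001]
ft_force: [-0.2, 0.4, -0.1]
opening: 0.0527
grasp_force: 54.2
```

servo_tool --motion '[[[4.5,0,0,0.1,0,0,0],[4.5,0,0,0.05,0,0,0],[4.5,0,0,0,0,0,0]]]'

```text
t: 17.95
tcp_pos: [0.6182, -0.0152, 0.0433]
eef_rot: [3.114, 0.415, -0.0]
ft_force: [0.6, 0.0, 0.3]
opening: 0.0528
grasp_force: 54.4
```

servo_tool --motion '[[[4.5,0,0,0.05,0,0,0],[4.5,0,0,0,0,0,0],[4.5,0,0,0,0,0,0]]]'

```text
t: 18.32
tcp_pos: [0.6181, -0.0152, 0.0432]
eef_rot: [3.114, 0.415, 0.0]
ft_force: [-3.7, -0.6, 9.7]
opening: 0.0525
grasp_force: 55.3
```

servo_tool --motion '[[[4.5,0,0,-0.04,0,0,0],[4.5,0.6,0,0,0,0,0],[4.5,0.6,0,0,0,0,0],[4.5,0.2,0,0,0,0,0],[4.5,0,0,0,0,0,0]]]'

```text
t: 18.95
tcp_pos: [0.6321, -0.0114, 0.0433]
eef_rot: [3.114, 0.415, 0.001]
ft_force: [-1.7, 0.0, 4.7]
opening: 0.0525
grasp_force: 54.7
```

servo_tool --motion '[[[4.5,0.1,0,0,0,0,0],[4.5,0,0,0,0,0,0]]]'

```text
t: 19.2
tcp_pos: [0.6326, -0.0112, 0.0433]
eef_rot: [-3.114, -0.415, 0.001]
ft_force: [-3.4, -0.7, 6.5]
opening: 0.0525
grasp_force: 54.9
```

servo_tool --motion '[[[4.5,0.1,0,0,0,0,0],[4.5,0,0,0,0,0,0]]]'

```text
t: 19.45
tcp_pos: [0.6329, -0.0111, 0.0433]
eef_rot: [-3.114, -0.415, 0.002]
ft_force: [-7.3, -2.8, 9.8]
opening: 0.0522
grasp_force: 55.2
```

servo_tool --motion '[[[4.5,0,0,-0.05,0,0,0],[4.5,0,0,0,0,0,0]]]'

```text
t: 19.7
tcp_pos: [0.633, -0.011, 0.0434]
eef_rot: [-3.114, -0.415, 0.002]
ft_force: [-5.3, -2.6, 1.7]
opening: 0.0527
grasp_force: 54.3
```

servo_tool --motion '[[[4.5,0.05,0,0,0,0,0],[4.5,0,0,0,0,0,0],[4.5,0,0,0,0,0,0]]]'

```text
t: 20.08
tcp_pos: [0.633, -0.011, 0.0433]
eef_rot: [-3.114, -0.415, 0.004]
ft_force: [-7.6, -3.3, 4.7]
opening: 0.0524
grasp_force: 54.6
```

servo_tool --motion '[[[4.5,0.07,0,-0.04,0,0,0],[4.5,0,0,0,0,0,0],[4.5,0,0,0,0,0,0]]]'

```text
t: 20.45
tcp_pos: [0.633, -0.011, 0.0434]
eef_rot: [-3.114, -0.415, 0.006]
ft_force: [-8.4, -5.9, 1.3]
opening: 0.0526
grasp_force: 54.3
```

servo_tool --motion '[[[4.5,0,0,0,0,0,0],[4.5,0,0,0,0,0,0],[4.5,0,0,0,0,0,0]]]'

```text
t: 20.82
tcp_pos: [0.633, -0.0109, 0.0434]
eef_rot: [-3.114, -0.415, 0.006]
ft_force: [-9.5, -5.9, 2.3]
opening: 0.0526
grasp_force: 54.3
```

servo_tool --motion '[[[4.5,0.04,0.05,0,0,0,0],[4.5,0,0,0,0,0,0],[4.5,0,0,0,0,0,0]]]'

```text
t: 21.2
tcp_pos: [0.6331, -0.011, 0.0433]
eef_rot: [-3.113, -0.415, 0.007]
ft_force: [-12.3, -2.4, 4.0]
opening: 0.0527
grasp_force: 54.6
```

servo_tool --motion '[[[4.5,0,0,0,0,0,0],[4.5,0,0,0,0,0,0]]]'

```text
t: 21.45
tcp_pos: [0.6331, -0.011, 0.0434]
eef_rot: [-3.113, -0.415, 0.007]
ft_force: [-11.9, -2.5, 3.6]
opening: 0.0526
grasp_force: 54.6
```

```bash
python3 - <<'E'
from h import *
for i in range(6):
    s=ctrl.read_state();F=s['ft_force'];a=np.radians(15.2)
    print(F.round(1),'push',-F[0]*np.cos(a)-F[1]*np.sin(a),'lat',F[0]*np.sin(a)-F[1]*np.cos(a))
    im,d=ctrl.grab_frame('wrist' if i%2 else 'scene')
    cv2.imwrite(f"pics/f{i}.png",im)
a,b=cv2.imread('pics/f5.png'),cv2.imread('pics/f4.png')
cv2.imwrite('pics/fin.png',np.hstack([cv2.resize(a[100:330,130:380],(400,368)),cv2.resize(b[180:290,230:340],(368,368))]))
E
```

```text
[-11.9  -2.5   3.6] push 12.164073740910569 lat -0.6997658360212684
[-12.5  -1.9   3.4] push 12.606375866859306 lat -1.4168729153770385
[-12.1  -4.    3.6] push 12.683099837046017 lat 0.6825213177694622
[-12.2  -3.1   3.2] push 12.540378206095536 lat -0.22056523895777636
[-11.2  -3.1   3.7] push 11.58885117006248 lat 0.08544376577358959
[-11.3  -3.2   3.7] push 11.753887088941315 lat 0.08596678616138043
```

View pics/fin.png

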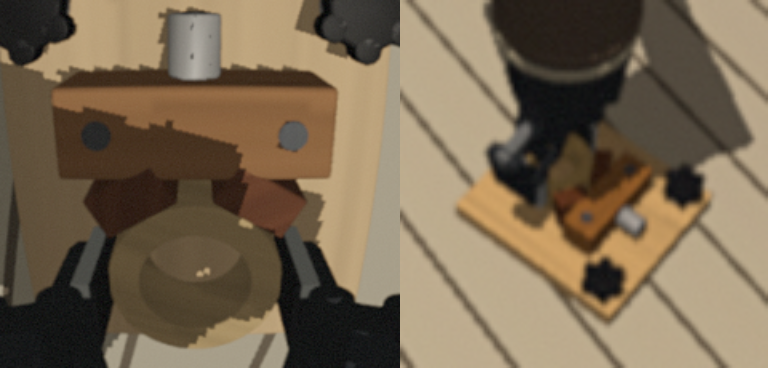

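The picture shows the collar centred in the V, touching both cheeks (crop ~ (150,215) and (250,215)), with the fingers clear. I'll take off the last of the lean.

servo_tool --motion '[[[4.5,0.01,0,-0.02,0,0,0],[4.5,0,0,0,0,0,0],[4.5,0,0,0,0,0,0],[4.5,0,0,0,0,0,0],[4.5,0,0,0,0,0,0]]]'

```text
t: 22.38
tcp_pos: [0.6331, -0.011, 0.0434]
eef_rot: [-3.113, -0.415, 0.007]
ft_force: [-10.7, -2.7, 2.2]
opening: 0.0528
grasp_force: 54.3
```

servo_tool --motion '[[[4.5,0,0,0,0,0,0],[4.5,0,0,0,0,0,0],[4.5,0,0,0,0,0,0],[4.5,0,0,0,0,0,0]]]'

```text
t: 22.88
tcp_pos: [0.6331, -0.011, 0.0434]
eef_rot: [-3.113, -0.415, 0.007]
ft_force: [-10.9, -3.5, 1.0]
opening: 0.0524
grasp_force: 54.3
```

servo_tool --motion '[[[4.5,0.02,0,0,0,0,0],[4.5,0,0,0,0,0,0],[4.5,0,0,0,0,0,0],[4.5,0,0,0,0,0,0],[4.5,0,0,0,0,0,0]]]'

```text
t: 23.5
tcp_pos: [0.6331, -0.011, 0.0434]
eef_rot: [-3.113, -0.415, 0.008]
ft_force: [-11.7, -3.9, 2.8]
opening: 0.0525
grasp_force: 54.4
```

servo_tool --motion '[[[4.5,0,0,0,0,0,0],[4.5,0,0,0,0,0,0],[4.5,0,0,0,0,0,0],[4.5,0,0,0,0,0,0]]]'

```text
t: 24.0
tcp_pos: [0.6331, -0.011, 0.0434]
eef_rot: [-3.113, -0.415, 0.008]
ft_force: [-11.7, -4.1, 2.6]
opening: 0.0527
grasp_force: 54.4
```

Push is about 12.3 N and steady, so I'm handing in.

```bash
python3 -c "
from plant import ctrl
print(ctrl.close_job())"
```

```text
the job is handed in; nothing more can be done
None
```

Job handed in at 24 s: the tight collar stopped on the gauge's taper and is in the scrap tray; the good one slid fully home, and the arm is holding it against both V-stop cheeks with a steady push of about 12 N.

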